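Fit the probe to a vial caddy and hold it untipped to the scanner

TASK

This caddy of vials is going out by cold-chain courier: take the temperature probe out of its stand, push it fully home in the probe well of the caddy and let go of it, with the caddy still standing on the ledge. Then lift the caddy by its handle and carry it without ever tipping it so far that the loose ball of its tip indicator leaves its pocket, and hold it up level and still with its barcode label facing the scanner's window squarely, centred on the window and about 10 cm from it. Finish while still holding it there, with probe, ball and both vials in their places and the bottles and the carton on the ledge left where they stand.

Things in the scene. Friction and masses are not known exactly. Their poses are not given: they have to be found in the camera images.
- caddy: Loose grey carrier for two amber vials, 0.45 kg; base 116 mm (x) by 206 mm (y), 10 mm high. Origin: centre of its underside, z up. +x points away from the robot at the start (within 30 deg), so its tip indicator (-y end) is on the robot's right and its probe well (+y end) on the left. Guards 39 mm high along both long sides; only the +x one has the label. Centre of mass under the handle's middle.
- caddy_grip (a point): Middle of the bail handle's black grip bar over the caddy's middle, 106 mm above its origin. The bar runs along y: 60 mm long, 16 mm wide (x), 18 mm tall (top 115 mm above the origin), on steel legs 8 mm thick at y = -41 and +41 mm. Pinch it across, fingers closing along the caddy's x. 21 mm are free between bar and vial caps.
- caddy_label (a point): Centre of the barcode label (84 x 30 mm, white with black bars) on the outer face of the +x guard: 57 mm along +x and 30 mm above the caddy's origin. The label faces the caddy's +x.
- well_mouth (a point): Centre of the flared mouth of the probe well, 79 mm along the caddy's +y and 62 mm above its origin, on a metal block 36 mm square. The mouth narrows from 18 to 9 mm over its upper 8 mm, then a vertical bore 9 mm wide goes down to 52 mm below the mouth. The handle's leg is 34 mm away towards -y: pinch the probe with fingers closing along the caddy's x.
- ball_seat (a point): Where the ball's centre is when in its pocket: y = -73 mm, 25 mm above the caddy's origin. The pocket is a dimple about 7.5 mm wide on a pedestal 8 mm high inside the clear drum of the tip indicator (51 mm wide, top 41 mm above the origin). Tilted past 25 to 30 degrees, or shaken as hard, the ball rolls off and does not come back.
- ball_center (a point): Centre of the loose steel ball, 16 mm across, inside the clear drum of the tip indicator.
- probe: Loose wireless temperature probe, 88 mm long, 30 g, upright in the stand at the start. Origin: tip of the stem; z up the stem. Steel stem 7 mm thick, 46 mm long, tapered tip; round flange 26 mm wide at z = 46 to 50 mm; square white head 18 x 18 mm (sides along its x and y) at z = 50 to 86 mm. Fully home in the well the flange rests on the mouth, the tip 46 mm below it.
- probe_head (a point): Point on the probe's axis 70 mm above the tip: the place to pinch the square head. (Fingertips then end just above the flange.)
- probe_tip (a point): Tip of the probe's stem (the probe's origin).
- stand: Fixed grey stand of the probe: foot 78 mm square, a post 44 mm square on it, 60 mm high, with a vertical hole about 10 mm wide and 50 mm deep from the top in its middle. Origin: centre of its underside. The probe stands in it with its flange on the post's top, tip 14 mm above the origin.
- scanner: Fixed hands-free barcode scanner: round foot 90 mm wide, neck, and a head 52 mm deep (x), 92 mm wide (y) and 84 mm tall whose top is 158 mm above the ledge. Origin: centre of its underside; the window looks along its -x, roughly towards the robot.
- scanner_window (a point): Centre of the scanner's dark window (64 x 52 mm), 30 mm along the scanner's -x and 112 mm above the ledge. Its frame is the scanner's: the window looks along -x. The caddy's label belongs about 100 mm in front of this point, at its height, with the caddy's +x pointing along the scanner's +x.
- vial_near: Amber vial with white cap, 44 mm wide, 66 mm tall, 30 g, loose in the caddy's cup at x = -25.5 mm. Origin: centre of its underside.
- vial_far: The same kind of vial, loose in the caddy's cup at x = +25.5 mm.
- vial_near_cup (a point): Centre of the floor of the cup at x = -25.5 mm, 10 mm above the caddy's origin.
- vial_far_cup (a point): Centre of the floor of the cup at x = +25.5 mm, 10 mm above the caddy's origin.
- stock_jar: Bystander: white stock bottle with blue cap, 62 mm wide, 105 mm tall, loose, at the back of the ledge. Origin: centre of its underside.
- carton: Bystander: yellow folding carton 50 x 50 x 76 mm, loose, at the back of the ledge. Origin: centre of its underside.
- gel_bottle: Bystander: pump bottle of hand gel, 56 x 72 mm, 182 mm tall, loose, at the back of the ledge. Origin: centre of its underside.
Mind the look-alikes: they are no part of the job. Leave any black look-alike of the vial_near alone.

How it is judged:
By the outcome, as a careful person would: the job done as asked, in the order asked, and still so for the second after the job is handed in, while the arm keeps its last pose, push and grip.
It also fails if it takes over 67 s, if anything falls off the work surface, if the arm or the gripper's body presses on something with over 40 N, if the wrist force passes 120 N, or if a joint passes its speed limit or range.

ROBOT

A 6-joint arm with a two-finger parallel gripper is mounted at the origin on a cart in front of the work surface, level with it; the furniture and walls round the work are solid. World frame = base frame: x ahead of the robot, y to its left, z up, the work surface at z = 0. Lengths are in m, angles in rad, forces in N, time in s.
With the tool pointing down it reaches from about 0.35 to 0.925 m from the base axis. Payload 6.4 kg.
Tool frame: the origin (TCP) lies between the finger pads; the fingertips stand 22 mm ahead of it and the grasp point (between the pads) lies 3 mm ahead of it; z points along the fingers, y is the line along which they close (so a half turn about z gives the same grasp; the last joint's range is limited). The gripper opens to 94 mm and grips with 3 to 60 N. Pads are 16 mm wide; open, the fingers measure 119 mm over their backs; the gripper's body (75 mm by 177 mm) begins 78 mm behind the grasp point.
Start: joints at [-1.439, 0.245, 1.558, -0, 1.339, -0.174], TCP at [0.196, -0.62, 0.194] pointing down, gripper open.
Joint ranges: [-3.13, 3.13], [-1.02, 2.26], [0.13, 2.54], [-0.95, 4.09], [0.21, 2.88], [-2.74, 2.74]. Speed limits (rad/s): [2.57, 2.57, 3.14, 3.14, 3.14, 3.14].

INTERFACE

Orientations are given as a unit quaternion [x, y, z, w].
In Python, from workcell import read_state, capture, camera_model, finish_job gives the robot as it stands. The module is installed in compiled form; this text tells all that it offers.
- The arm moves only by the tool drive_tool, never from a script. Its argument "deltas" is one flat list of numbers, 7 for each row, row after row: the gripper's target within -1 to 1 (fully open at 1, half-way at 0, shut at -1), then the shift along the tool's x, y, z in m, then the turn, a rotation vector about the tool's x, y, z in degrees. In form: [fingers, dx, dy, dz, wx, wy, wz, fingers, dx, dy, dz, wx, wy, wz, ...]. A call has 1 to 12 rows; each row shifts and turns the commanded pose from where the row before left it, along the tool's axes as they then stand; what a row does not reach is not made up. A row lasts 1/12 s, in which the tool goes at most 41.7 mm and 7.16 degrees, less where a joint would pass 70% of its speed; a pose out of reach is approached as far as the arm can. A call is refused whole if a number of a shift passes 0.0417 or a number of a turn 7.16, either way. A call with a gripper value outside its range is refused whole. The fingers move at their own pace and stop on an object; the grip force is fixed at half the most. Time passes only in rows, so rows that do not move let the fingers close. It gives the time, the measured TCP pose, the force, the opening and the grip force at its end, in the units of the state.
- read_state(): the state, without advancing time (a new reading comes with each control period).
- capture(name): name is "side" or "top" or "wrist"; returns (picture, depth): 384x512x3 uint8, red, green, blue; 384x512 float32, m along the optical axis (not along the pixel's ray), 0 where there is no reading.
- camera_model(name): a dict with "fx", "fy", "cx", "cy" (pixels), "world_from_camera" (4x4, takes a point from camera to world coordinates). Camera axes: x right, y down, z forward; pixel columns grow to the right and rows downward; lengths in m; the calibration is good to about 2 mm. A picture is of the moment at which its call begins: read the wrist's pose just before it. camera_model takes no time and is no camera call; for the wrist camera it gives the pose at the moment of the call.
- finish_job(): hands the job in; it is judged then, once.
The state is a dict: "t": time; "joints": joint angles; "joint_velocities": joint speeds; "joint_torque": joint torques, N m; "tcp_pos": TCP position; "orientation": TCP orientation; "force": force on the tool from outside, world axes, zero at the start; "wrist_torque": the same for the moment, N m; "opening": finger opening in m; "grip_force": force on a finger pad.
Only numpy, scipy, OpenCV 4.12 (cv2) and the standard library are available. Lean on these libraries where they do the work, as an engineer would, in place of code of your own. Each camera call takes 0.05 s, during which the arm holds its last target. There are 200 camera calls.

## Working session

There is one attempt and no reset: what is moved stays moved. The work goes in short steps, Python scripts to look and compute and a tool call to move; the robot and the scene stay as the last step left them, time stands still between calls to the robot, and variables do not carry over. Pictures are saved under pics/ and viewed, at most 10 in all, crops included, and the job is handed in when it is done.

Besides the shell and the picture viewer there is one more tool, called after "Request:" by a JSON object that holds its "name" and its "arguments", one argument or row to a line. drive_tool: Moves the arm, as the interface text tells. Its arguments: {"type":"object","properties":{"deltas":{"type":"array","items":{"type":"number"}}},"required":["deltas"]}

```bash
mkdir -p pics; cat > h.py <<'E'
import numpy as np, cv2
from workcell import read_state, capture, camera_model, finish_job
from scipy.spatial.transform import Rotation as R
def pts(d,m):
    v,u=np.indices(d.shape); P=np.stack([(u-m['cx'])/m['fx']*d,(v-m['cy'])/m['fy']*d,d],-1)
    T=np.array(m['world_from_camera']); return P@T[:3,:3].T+T[:3,3]
E
python3 - <<'E'
from h import *
np.set_printoptions(precision=4,suppress=True)
s=read_state(); print(s['t'],s['tcp_pos'],s['orientation'],s['force'],s['opening']); print(R.from_quat(s['orientation']).as_matrix())
for n in ['top','side','wrist']:
    m=camera_model(n); im,d=capture(n); np.savez('%s0.npz'%n,im=im,d=d,P=pts(d,m)); 
    print(n,m['fx'],m['cx'],m['cy'],np.array(m['world_from_camera']))
    cv2.imwrite('pics/%s0.png'%n,im[...,::-1])
E
```

```text
0.0 [ 0.1956 -0.6192  0.1928] [ 0.9883  0.1523  0.     -0.0009] [ 1.1398 -0.1056 -0.0931] 0.09390330176243743
[[ 0.9536  0.3011 -0.0003]
 [ 0.3011 -0.9536  0.0019]
 [ 0.0003 -0.0019 -1.    ]]
top 415.0654855460684 251.28750356537137 195.70571190359286 [[ 0.028  -0.9843  0.174   0.2775]
 [-0.9996 -0.0287 -0.0011 -0.0487]
 [ 0.006  -0.1739 -0.9847  1.4062]
 [ 0.      0.      0.      1.    ]]
side 405.836727759667 253.4527166521676 186.18935783226144 [[ 0.9996 -0.0043  0.0265  0.494 ]
 [-0.0241 -0.5729  0.8193 -1.0349]
 [ 0.0117 -0.8196 -0.5728  0.7971]
 [ 0.      0.      0.      1.    ]]
wrist 270.85881225053436 258.72593881251316 189.7427540977123 [[ 0.2999 -0.9173 -0.262   0.2711]
 [-0.954  -0.2889 -0.0804 -0.5966]
 [-0.0019  0.274  -0.9617  0.3833]
 [ 0.      0.      0.      1.    ]]
```

View pics/top0.png

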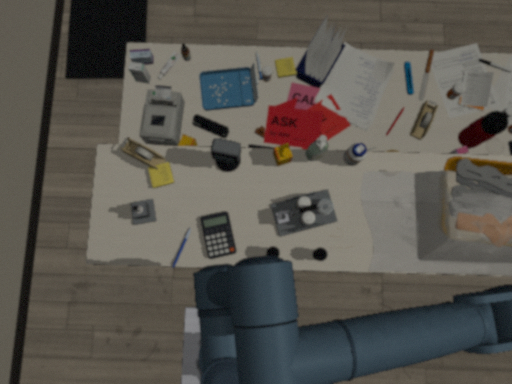

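View pics/side0.png

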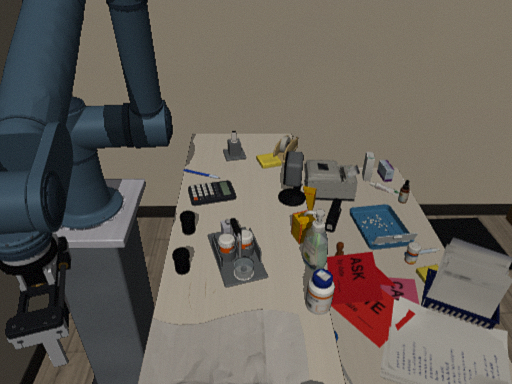

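```bash
python3 - <<'E'
from h import *
np.set_printoptions(precision=4,suppress=True)
z=np.load('top0.npz'); P=z['P'];im=z['im']
for n,(u,v) in dict(stand=(142,210),cad=(303,212),scan=(226,152),carton=(284,153),gel=(317,147),jar=(355,153),capa=(306,201),capb=(308,217),blk=(284,217),drum=(325,207),cal=(217,235)).items(): print(n,P[v,u])
c=im[120:270,110:370]; cv2.imwrite('pics/topc.png',cv2.resize(c,None,fx=3,fy=3,interpolation=cv2.INTER_CUBIC)[...,::-1])
E
```

```text
stand [0.4571 0.3047 0.0631]
cad [ 0.4729 -0.227   0.0121]
scan [0.6348 0.0326 0.1545]
carton [ 0.6595 -0.1546  0.076 ]
gel [ 0.6679 -0.2559  0.1267]
jar [ 0.6577 -0.3826  0.106 ]
capa [ 0.5004 -0.2285  0.0752]
capb [ 0.4487 -0.2357  0.0716]
blk [ 0.4485 -0.1594  0.0549]
drum [ 0.4878 -0.2966  0.0404]
cal [0.3855 0.0597 0.0277]
```

View pics/topc.png

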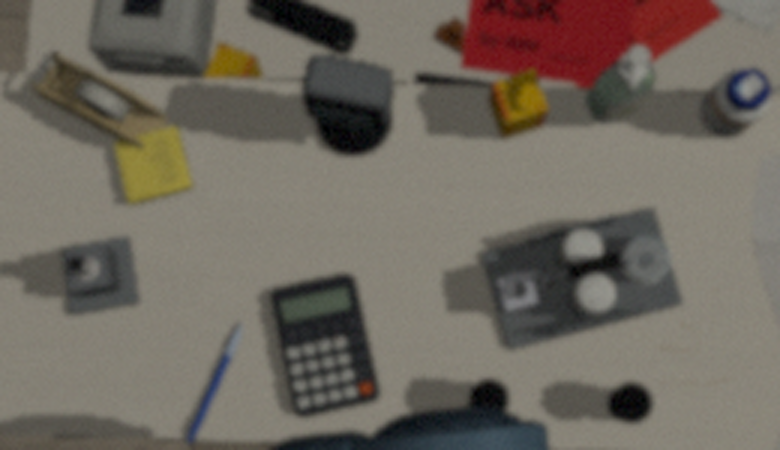

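The caddy is yawed about +16° at about (0.47,-0.23), with its probe block at crop (518,290), its drum at (645,258) and the vial caps at (583,245) and (597,293). The stand is at crop (98,272), the scanner head at (350,90), and two black look-alike vials are at (488,397) and (630,402). I'll move the wrist camera over the caddy.

Request:
{"name": "drive_tool", "arguments": {
  "deltas": [1, 0.03, -0.0255, -0.009, 0, 0, 0, 1, 0.03, -0.0255, -0.009, 0, 0, 0, 1, 0.03, -0.0255, -0.009, 0, 0, 0, 1, 0.03, -0.0255, -0.009, 0, 0, 0, 1, 0.03, -0.0255, -0.009, 0, 0, 0, 1, 0.03, -0.0255, -0.009, 0, 0, 0, 1, 0.03, -0.0255, -0.009, 0, 0, 0, 1, 0.03, -0.0255, -0.009, 0, 0, 0, 1, 0.03, -0.0255, -0.009, 0, 0, 0, 1, 0.03, -0.0255, -0.009, 0, 0, 0, 1, 0.03, -0.0255, -0.009, 0, 0, 0, 1, 0.03, -0.0255, -0.009, 0, 0, 0]
}}

```text
t: 1.15
tcp_pos: [0.4474, -0.2177, 0.3022]
orientation: [0.988, 0.152, 0.0, 0.0]
force: [0.8, -0.2, 0.1]
opening: 0.0941
grip_force: 0.0
```

Request:
{"name": "drive_tool", "arguments": {
  "deltas": [1, 0, 0, 0, 0, 0, -7, 1, 0, 0, 0, 0, 0, -7, 1, 0, 0, 0, 0, 0, -7, 1, 0, 0, 0, 0, 0, -7, 1, 0, 0, 0, 0, 0, -7, 1, 0, 0, 0, 0, 0, -7, 1, 0, 0, 0, 0, 0, -7, 1, 0, 0, 0, 0, 0, -7, 1, 0, 0, 0, 0, 0, -7, 1, 0, 0, 0, 0, 0, -7, 1, 0, 0, 0, 0, 0, -7, 1, 0, 0, 0, 0, 0, -7]
}}

```text
t: 2.15
tcp_pos: [0.4467, -0.2195, 0.3015]
orientation: [0.63, 0.776, 0.0, -0.0]
force: [0.4, 0.0, -0.1]
opening: 0.094
grip_force: 0.0
```

Request:
{"name": "drive_tool", "arguments": {
  "deltas": [1, 0, 0, 0, 0, 0, -4.5, 1, 0, 0, 0, 0, 0, 0, 1, 0, 0, 0, 0, 0, 0, 1, 0, 0, 0, 0, 0, 0]
}}

```text
t: 2.48
tcp_pos: [0.4468, -0.2196, 0.3017]
orientation: [0.602, 0.798, 0.0, -0.0]
force: [0.2, -0.0, -0.3]
opening: 0.0938
grip_force: 0.0
```

```bash
python3 - <<'E'
from h import *
np.set_printoptions(precision=4,suppress=True)
s=read_state(); print(s['t'],s['tcp_pos'],s['joints']); print(R.from_quat(s['orientation']).as_matrix())
for n in ['top','wrist']:
    m=camera_model(n); im,d=capture(n); np.savez('%s1.npz'%n,im=im,d=d,P=pts(d,m),K=[m['fx'],m['fy'],m['cx'],m['cy']],T=m['world_from_camera'])
cv2.imwrite('pics/w1.png',im[...,::-1])
E
```

```text
2.4833 [ 0.4468 -0.2196  0.3017] [-0.685  -0.1921  1.8088 -0.      1.5251 -0.9629]
[[-0.2743  0.9616 -0.0002]
 [ 0.9616  0.2743  0.0002]
 [ 0.0003 -0.0002 -1.    ]]
```

View pics/w1.png

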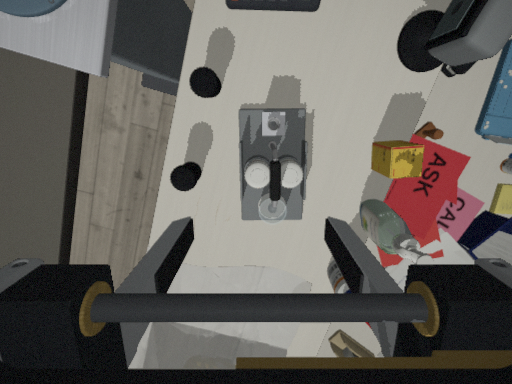

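The caddy's bar is at (275,180), its well block at (273,124), its drum at (272,208) and the caps at (257,172) and (291,172), aligned with the tool. Now I'll measure it.

```bash
cat > cad.py <<'E'
from h import *
np.set_printoptions(precision=4,suppress=True)
def meas(f, c0=(0.47,-0.23), rad=0.16):
    z=np.load(f);P=z['P'];im=z['im']
    near=(np.hypot(P[...,0]-c0[0],P[...,1]-c0[1])<rad)&(z['d']>0)
    print(f,'table z',np.median(P[...,2][near&(P[...,2]<0.005)&(P[...,2]>-0.01)]))
    obj=(near&(P[...,2]>0.006)&(P[...,2]<0.13)).astype(np.uint8)
    n,l,st,c=cv2.connectedComponentsWithStats(obj)
    k=1+np.argmax(st[1:,4]); M=l==k
    (cx,cy),(a,b),t=cv2.minAreaRect(P[M][:,:2].astype(np.float32)); print(' rect',np.array([cx,cy,a,b,t]))
    for lo,hi in [(0.1,0.125),(0.055,0.068),(0.071,0.082),(0.034,0.046)]:
        q=P[M&(P[...,2]>lo)&(P[...,2]<hi)]
        if len(q)>8:
            (x,y),(a,b),t=cv2.minAreaRect(q[:,:2].astype(np.float32)); print(' ',lo,len(q),q.mean(0),'rect',np.array([x,y,a,b,t]))
    return P,im,M
if __name__=='__main__':
    for f in ['top1.npz','wrist1.npz']: meas(f)
E
python3 cad.py
```

```text
top1.npz table z -0.0007335574062761197
 rect [ 0.4901 -0.2322  0.0797  0.0522 16.8829]
  0.1 36 [ 0.474  -0.2324  0.1126] rect [ 0.4737 -0.2307  0.0152  0.0265  8.7124]
  0.071 90 [ 0.4972 -0.2248  0.0746] rect [ 0.4889 -0.2378  0.0684  0.0333 50.9519]
wrist1.npz table z -0.0005467240890001945
 rect [ 0.4722 -0.2285  0.1158  0.2051 16.3954]
  0.1 532 [ 0.471  -0.226   0.1118] rect [ 0.472  -0.2284  0.016   0.0824 16.553 ]
  0.055 190 [ 0.4552 -0.1746  0.0607] rect [ 0.4532 -0.1843  0.0935  0.0945 22.8448]
  0.071 958 [ 0.4717 -0.2281  0.0741] rect [ 0.4723 -0.2285  0.0717  0.0799 68.545 ]
  0.034 808 [ 0.4868 -0.273   0.0397] rect [ 0.4754 -0.2366  0.1122  0.1765 18.659 ]
```

Request:
{"name": "drive_tool", "arguments": {
  "deltas": [1, 0.038, 0.011, 0, 0, 0, 0, 1, 0.038, 0.011, 0, 0, 0, 0, 1, 0.038, 0.011, 0, 0, 0, 0, 1, 0.038, 0.011, 0, 0, 0, 0, 1, 0.038, 0.011, 0, 0, 0, 0, 1, 0.038, 0.011, 0, 0, 0, 0, 1, 0, 0, 0, 0, 0, 0, 1, 0, 0, 0, 0, 0, 0, 1, 0, 0, 0, 0, 0, 0]
}}

```text
t: 3.33
tcp_pos: [0.4474, 0.0174, 0.3019]
orientation: [0.602, 0.799, -0.0, 0.0]
force: [0.6, 0.1, 0.0]
opening: 0.0942
grip_force: 0.0
```

```bash
cat >> h.py <<'E'
def snap(n,f):
    m=camera_model(n); im,d=capture(n); P=pts(d,m); np.savez(f,im=im,d=d,P=P,K=[m['fx'],m['fy'],m['cx'],m['cy']],T=m['world_from_camera']); return im,d,P
def rect(q):
    (x,y),(a,b),t=cv2.minAreaRect(q[:,:2].astype(np.float32)); return np.array([x,y,a,b,t])
E
python3 - <<'E'
from h import *
np.set_printoptions(precision=4,suppress=True)
im,d,P=snap('wrist','wscan.npz'); s=read_state(); print(s['t'],s['tcp_pos'])
for f in ['wscan.npz','top1.npz','wrist1.npz','top0.npz','side0.npz']:
    P=np.load(f)['P']
    q=P[(np.hypot(P[...,0]-.635,P[...,1]-.033)<.1)&(P[...,2]>.148)&(P[...,2]<.168)]
    if len(q)>10: print(f,len(q),q.mean(0),np.median(q[:,2]),rect(q))
    q=P[(np.hypot(P[...,0]-.635,P[...,1]-.033)<.1)&(P[...,2]>.085)&(P[...,2]<.140)]
    if len(q)>10: print(' side faces',len(q),rect(q))
    q=P[(np.hypot(P[...,0]-.635,P[...,1]-.033)<.1)&(P[...,2]>.006)&(P[...,2]<.03)]
    if len(q)>10: print(' foot',len(q),cv2.minEnclosingCircle(q[:,:2].astype(np.float32)))
E
```

```text
3.3833 [0.4475 0.0168 0.3018]
wscan.npz 2582 [0.6467 0.0391 0.1557] 0.1564324182782352 [ 0.6494  0.0371  0.0896  0.053  79.0282]
 side faces 1196 [ 0.6304  0.0406  0.0919  0.0176 79.3056]
 foot 1126 ((0.6516062021255493, 0.036794520914554596), 0.04480624198913574)
top1.npz 451 [0.6492 0.0357 0.1556] 0.15579223112595986 [ 0.651   0.0355  0.0901  0.0541 78.639 ]
 side faces 133 [ 0.6285  0.0294  0.0359  0.0958 15.0688]
 foot 205 ((0.6196862459182739, 0.047305863350629807), 0.08452901244163513)
wrist1.npz 2217 [0.6423 0.0136 0.1555] 0.15627075083133712 [ 0.646   0.017   0.0509  0.0529 78.6626]
 side faces 1793 [ 0.631   0.016   0.0384  0.0805 29.7452]
 foot 1834 ((0.6518663167953491, 0.0356428436934948), 0.04476238042116165)
top0.npz 452 [0.6495 0.0355 0.1554] 0.15541459663644497 [ 0.6504  0.0355  0.0903  0.0535 79.2108]
 side faces 130 [ 0.629   0.03    0.0353  0.0959 13.9749]
 foot 210 ((0.6264943480491638, 0.037156783044338226), 0.09240826219320297)
side0.npz 271 [0.6507 0.0268 0.1549] 0.1554566095232981 [ 0.6509  0.0344  0.0918  0.052  83.5815]
 side faces 274 [ 0.6616  0.0123  0.0841  0.0462 33.4353]
 foot 331 ((0.6533094048500061, 0.03334367647767067), 0.04578765109181404)
```

Request:
{"name": "drive_tool", "arguments": {
  "deltas": [1, 0.037, 0.012, 0.005, 0, 0, 0, 1, 0.037, 0.012, 0.005, 0, 0, 0, 1, 0.037, 0.012, 0.005, 0, 0, 0, 1, 0.037, 0.012, 0.005, 0, 0, 0, 1, 0.037, 0.012, 0.005, 0, 0, 0, 1, 0.037, 0.012, 0.005, 0, 0, 0, 1, 0.037, 0.012, 0.005, 0, 0, 0, 1, 0, 0, 0, 0, 0, 0, 1, 0, 0, 0, 0, 0, 0, 1, 0, 0, 0, 0, 0, 0]
}}

```text
t: 4.22
tcp_pos: [0.4574, 0.2884, 0.2666]
orientation: [0.603, 0.798, -0.0, 0.0]
force: [0.6, -1.1, 0.6]
opening: 0.094
grip_force: 0.0
```

```bash
python3 - <<'E'
from h import *
np.set_printoptions(precision=4,suppress=True)
s=read_state(); im,d,P=snap('wrist','wst.npz'); print(s['t'],s['tcp_pos'],s['joints'])
cv2.imwrite('pics/wst.png',cv2.resize(im[60:260,150:400],None,fx=3,fy=3)[...,::-1])
near=np.hypot(P[...,0]-.46,P[...,1]-.305)<.08
for lo,hi in [(.005,.02),(.055,.061),(.0605,.067),(.09,.11)]:
    q=P[near&(P[...,2]>lo)&(P[...,2]<hi)]; print(lo,len(q),q.mean(0),rect(q))
P1=P[near&(P[...,2]>.09)]; print(np.percentile(P1[:,2],[5,50,95]))
E
```

```text
4.2167 [0.4574 0.2884 0.2666] [ 0.353  -0.0658  1.7572 -0.0005  1.4509  0.0756]
0.005 1273 [0.457  0.3225 0.0093] [ 0.4598  0.3171  0.0781  0.0781 11.8625]
0.055 624 [0.4596 0.3185 0.0594] [ 0.4599  0.3172  0.0441  0.0439 11.9873]
0.0605 120 [0.4566 0.3202 0.0621] [ 0.4598  0.3177  0.0431  0.0425 11.8332]
0.09 176 [0.4595 0.318  0.0997] [0.4598 0.3173 0.018  0.0177 4.394 ]
[0.3246 0.3935 0.411 ]
```

View pics/wst.png

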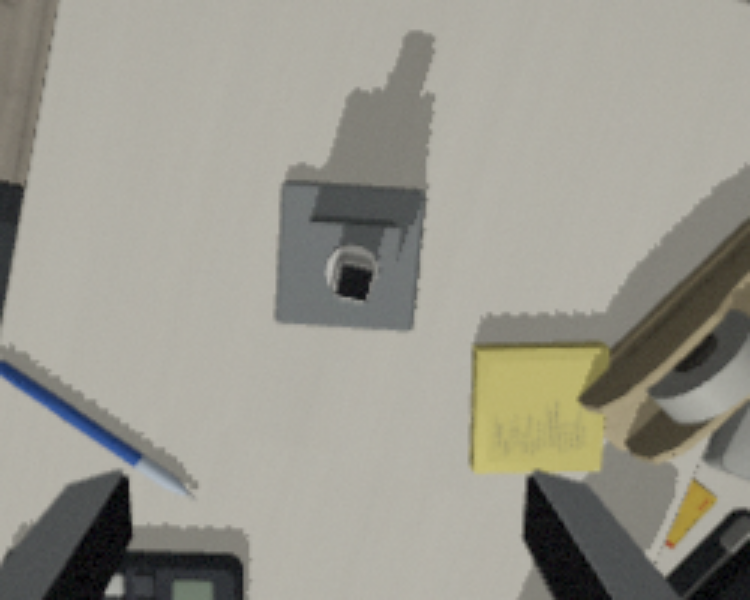

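The stand post is at crop (350,270), with the probe's dark head in its middle, turned about 10° relative to the tool. I'll align, descend and pinch.

Request:
{"name": "drive_tool", "arguments": {
  "deltas": [1, 0, 0, 0, 0, 0, 5.75, 1, 0, 0, 0, 0, 0, 5.75, 1, 0.0286, 0.0046, 0, 0, 0, 0, 1, 0, 0, 0.03, 0, 0, 0, 1, 0, 0, 0.03, 0, 0, 0, 1, 0, 0, 0.03, 0, 0, 0, 1, 0, 0, 0.03, 0, 0, 0, 1, 0, 0, 0.0, 0, 0, 0, 1, 0, 0, 0, 0, 0, 0]
}}

```text
t: 5.02
tcp_pos: [0.4588, 0.3169, 0.1462]
orientation: [0.68, 0.734, -0.001, -0.001]
force: [0.1, -0.3, -0.9]
opening: 0.0942
grip_force: 0.0
```

```bash
python3 - <<'E'
from h import *
np.set_printoptions(precision=4,suppress=True)
s=read_state(); print(s['t'],s['tcp_pos']); Rm=R.from_quat(s['orientation']).as_matrix(); print(Rm)
print(Rm.T@(np.array([.4598,.3173,.089])-s['tcp_pos']))
E
```

```text
5.0167 [0.4588 0.3169 0.1462]
[[-0.0763  0.9971 -0.0024]
 [ 0.9971  0.0763 -0.0011]
 [-0.0009 -0.0025 -1.    ]]
[0.0004 0.0012 0.0572]
```

Request:
{"name": "drive_tool", "arguments": {
  "deltas": [1, 0, 0.001, 0.019, 0, 0, 0, 1, 0, 0, 0.019, 0, 0, 0, 1, 0, 0, 0.019, 0, 0, 0, 1, 0, 0, 0, 0, 0, 0, 1, 0, 0, 0, 0, 0, 0, -1, 0, 0, 0, 0, 0, 0, -1, 0, 0, 0, 0, 0, 0, -1, 0, 0, 0, 0, 0, 0, -1, 0, 0, 0, 0, 0, 0, -1, 0, 0, 0, 0, 0, 0, -1, 0, 0, 0, 0, 0, 0, -1, 0, 0, 0, 0, 0, 0]
}}

```text
t: 6.02
tcp_pos: [0.4599, 0.3188, 0.0899]
orientation: [0.679, 0.734, 0.0, 0.0]
force: [-0.0, 0.6, 0.5]
opening: 0.0509
grip_force: 0.0
```

Request:
{"name": "drive_tool", "arguments": {
  "deltas": [-1, 0, 0, 0, 0, 0, 0, -1, 0, 0, 0, 0, 0, 0, -1, 0, 0, 0, 0, 0, 0, -1, 0, 0, 0, 0, 0, 0]
}}

```text
t: 6.35
tcp_pos: [0.4599, 0.3188, 0.0898]
orientation: [0.679, 0.734, -0.0, -0.0]
force: [-0.6, -0.7, -0.1]
opening: 0.0243
grip_force: 0.0
```

Request:
{"name": "drive_tool", "arguments": {
  "deltas": [-1, 0, 0, 0, 0, 0, 0, -1, 0, 0, 0, 0, 0, 0, -1, 0, 0, 0, 0, 0, 0, -1, 0, 0, 0, 0, 0, 0, -1, 0, 0, 0, 0, 0, 0]
}}

```text
t: 6.77
tcp_pos: [0.46, 0.3188, 0.0899]
orientation: [0.679, 0.734, -0.0, -0.0]
force: [-1.0, -0.1, -0.4]
opening: 0.0001
grip_force: 0.0
```

The fingers shut completely on nothing, so I'll look.

```bash
python3 - <<'E'
from h import *
a,_,_=snap('wrist','wm.npz'); b,d,P=snap('side','sm.npz')
c=b[110:210,180:305]
cv2.imwrite('pics/miss.png',np.hstack([cv2.resize(a[100:384,100:420],(400,355)),cv2.resize(c,(400,355))])[...,::-1])
E
```

```text
(no output)
```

View pics/miss.png

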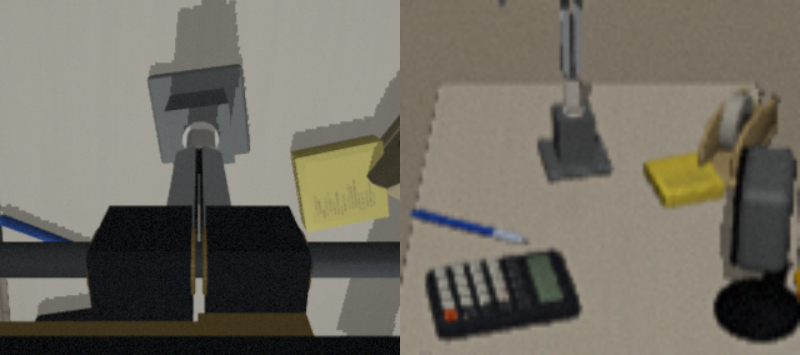

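```bash
python3 - <<'E'
from h import *
np.set_printoptions(precision=3,suppress=True,linewidth=200)
s=read_state(); print(s['tcp_pos'],s['opening'],s['force'])
P=np.load('wm.npz')['P']
col=100+int(200*320/400)
for r in range(190,290,5): print(r,P[r,col-8],P[r,col],P[r,col+8])
P=np.load('sm.npz')['P']; print('side'); c=180+int(173*125/400)
for r in range(112,165,3): print(r,P[r,c-3],P[r,c],P[r,c+2],np.load('sm.npz')['im'][r,c])
E
```

```text
[0.46  0.319 0.09 ] 0.0005489496267919874 [-0.592 -0.919  0.055]
190 [0.452 0.334 0.059] [0.459 0.335 0.06 ] [0.466 0.335 0.06 ]
195 [0.452 0.33  0.059] [0.459 0.33  0.059] [0.466 0.331 0.06 ]
200 [0.453 0.326 0.062] [0.459 0.327 0.064] [0.466 0.327 0.063]
205 [0.453 0.325 0.071] [0.459 0.326 0.073] [0.466 0.325 0.07 ]
210 [0.453 0.325 0.083] [0.459 0.326 0.085] [0.466 0.326 0.084]
215 [0.453 0.325 0.095] [0.459 0.326 0.096] [0.465 0.326 0.094]
220 [0.454 0.327 0.109] [0.459 0.326 0.105] [0.465 0.328 0.108]
225 [0.454 0.327 0.117] [0.459 0.326 0.114] [0.464 0.328 0.117]
230 [0.454 0.327 0.125] [0.459 0.326 0.121] [0.464 0.328 0.124]
235 [0.454 0.327 0.133] [0.459 0.326 0.129] [0.464 0.327 0.131]
240 [0.454 0.327 0.139] [0.459 0.326 0.136] [0.464 0.328 0.138]
245 [0.455 0.327 0.145] [0.459 0.326 0.142] [0.463 0.328 0.146]
250 [0.455 0.327 0.15 ] [0.459 0.326 0.148] [0.463 0.328 0.151]
255 [0.455 0.327 0.155] [0.459 0.326 0.153] [0.463 0.328 0.155]
260 [0.455 0.327 0.161] [0.459 0.327 0.16 ] [0.463 0.328 0.16 ]
265 [0.454 0.351 0.204] [0.459 0.326 0.163] [0.459 0.352 0.205]
270 [0.454 
[... 938 characters left out ...]
]
139 [0.45  0.335 0.059] [0.462 0.305 0.075] [0.47  0.308 0.074] [133 129 123]
142 [0.451 0.31  0.06 ] [0.462 0.303 0.063] [0.47  0.312 0.059] [146 143 134]
145 [0.451 0.29  0.058] [0.462 0.296 0.055] [0.47  0.299 0.053] [59 58 60]
148 [0.451 0.294 0.043] [0.462 0.297 0.041] [0.469 0.297 0.041] [58 59 59]
151 [0.451 0.293 0.031] [0.462 0.291 0.032] [0.469 0.295 0.029] [59 64 63]
154 [0.45  0.295 0.017] [0.462 0.292 0.018] [0.469 0.298 0.015] [60 61 57]
157 [0.45  0.289 0.007] [0.461 0.292 0.005] [0.469 0.292 0.005] [72 73 73]
160 [0.451 0.272 0.004] [0.462 0.277 0.001] [ 0.469  0.28  -0.001] [110 106  94]
163 [ 0.451  0.263 -0.004] [ 0.462  0.26  -0.002] [ 0.469  0.263 -0.004] [143 134 124]
```

The side and wrist depths both put the closed fingertips at about z 0.103, just above the probe's head (top at 0.100). The reported TCP (0.090) would put them at 0.068. So the fingertips are really about 35 mm higher than reported. I'll raise, reopen and measure that offset directly.

Request:
{"name": "drive_tool", "arguments": {
  "deltas": [-1, 0, 0, -0.02, 0, 0, 0, -1, 0, 0, -0.02, 0, 0, 0, -1, 0, 0, 0, 0, 0, 0, -1, 0, 0, 0, 0, 0, 0]
}}

```text
t: 7.2
tcp_pos: [0.4607, 0.3191, 0.1307]
orientation: [0.679, 0.734, 0.001, 0.001]
force: [0.6, 0.2, 0.0]
opening: 0.0003
grip_force: 0.0
```

```bash
python3 - <<'E'
from h import *
np.set_printoptions(precision=4,suppress=True,linewidth=200)
s=read_state(); print(s['t'],s['tcp_pos'],s['joints'])
T=np.array(camera_model('wrist')['world_from_camera']); Rm=R.from_quat(s['orientation']).as_matrix()
print('cam in tool',Rm.T@(T[:3,3]-s['tcp_pos']))
im,d,P=snap('wrist','wm2.npz'); Q=(P-s['tcp_pos'])@Rm   # tool frame
m=(abs(Q[...,0]-.0085)<.004)&(abs(Q[...,1])<.012)&(Q[...,2]<.03)&(Q[...,2]>-.08)
print(m.sum(),np.percentile(Q[m][:,2],[50,90,95,99,100]))
for n in ['side','top']:
    im,d,P=snap(n,n+'m2.npz'); Q=(P-s['tcp_pos'])@Rm
    m=(abs(Q[...,0])<.02)&(abs(Q[...,1])<.014)&(Q[...,2]>-.06)&(Q[...,2]<.03)
    print(n,m.sum(),np.sort(Q[m][:,2])[::-1][:40:2] if m.sum() else '')
P=np.load('wm2.npz')['P']; near=np.hypot(P[...,0]-.46,P[...,1]-.317)<.02
q=P[near&(P[...,2]>.09)&(P[...,2]<.105)]; print('head top',len(q),q.mean(0),rect(q))
E
```

```text
7.2 [0.4607 0.3191 0.1307] [ 0.4035  0.1017  1.8417 -0.      1.1955  0.3245]
cam in tool [ 0.079  -0.001  -0.1904]
1959 [-0.0528 -0.0234 -0.0184 -0.011   0.0299]
side 92 [ 0.0298  0.0296  0.0286  0.0282 -0.0118 -0.0157 -0.0165 -0.017  -0.0191 -0.0199 -0.0206 -0.0242 -0.0249 -0.0255 -0.0266 -0.0267 -0.0285 -0.0291 -0.0299 -0.0304]
top 18 [ 0.0292  0.0283  0.0276  0.0267  0.0252 -0.0181 -0.0191 -0.0202 -0.0238]
head top 384 [0.4597 0.3197 0.0995] [0.4601 0.3183 0.0178 0.0166 4.8313]
```

The offset is confirmed: the tips sit about 11 mm behind the reported TCP, not 22 mm ahead, so I'll drive 33.5 mm deeper than nominal. I'll open half-way and descend to a reported z of 0.057.

Request:
{"name": "drive_tool", "arguments": {
  "deltas": [0, 0, 0, 0, 0, 0, 0, 0, 0, 0, 0, 0, 0, 0, 0, 0, 0, 0, 0, 0, 0, 0, 0, 0, 0, 0, 0, 0, 0, 0, 0, 0, 0, 0, 0, 0, 0, 0, 0, 0, 0, 0, 0, 0, 0, 0, 0, 0, 0, 0, 0, 0, 0, 0, 0, 0]
}}

```text
t: 8.02
tcp_pos: [0.46, 0.3188, 0.1299]
orientation: [0.679, 0.734, 0.0, 0.0]
force: [-0.1, -0.2, 0.5]
opening: 0.0466
grip_force: 0.0
```

Request:
{"name": "drive_tool", "arguments": {
  "deltas": [0, -0.001, -0.0005, 0.02, 0, 0, 0, 0, 0, 0, 0.02, 0, 0, 0, 0, 0, 0, 0.018, 0, 0, 0, 0, 0, 0, 0.01, 0, 0, 0, 0, 0, 0, 0.006, 0, 0, 0, 0, 0, 0, 0, 0, 0, 0, 0, 0, 0, 0, 0, 0, 0]
}}

```text
t: 8.6
tcp_pos: [0.46, 0.3179, 0.0564]
orientation: [0.679, 0.734, 0.0, 0.0]
force: [0.2, 0.6, 0.4]
opening: 0.0472
grip_force: 0.0
```

Request:
{"name": "drive_tool", "arguments": {
  "deltas": [-1, 0, 0, 0, 0, 0, 0, -1, 0, 0, 0, 0, 0, 0, -1, 0, 0, 0, 0, 0, 0, -1, 0, 0, 0, 0, 0, 0, -1, 0, 0, 0, 0, 0, 0, -1, 0, 0, 0, 0, 0, 0, -1, 0, 0, 0, 0, 0, 0, -1, 0, 0, 0, 0, 0, 0, -1, 0, 0, 0, 0, 0, 0]
}}

```text
t: 9.35
tcp_pos: [0.4599, 0.3178, 0.0563]
orientation: [0.679, 0.734, 0.0, 0.0]
force: [0.2, 0.3, 2.9]
opening: 0.0178
grip_force: 30.0
```

Gripped at 17.8 mm. I'll lift, align with the caddy and carry over the well.

Request:
{"name": "drive_tool", "arguments": {
  "deltas": [-1, 0, 0, -0.01, 0, 0, 0, -1, 0, 0, -0.015, 0, 0, 0, -1, 0, 0, -0.02, 0, 0, 0, -1, 0, 0, -0.025, 0, 0, 0, -1, 0, 0, -0.025, 0, 0, 0, -1, 0, 0, -0.025, 0, 0, 0, -1, 0, 0, 0, 0, 0, -6, -1, 0, 0, 0, 0, 0, -6, -1, 0, 0, 0, 0, 0, 0]
}}

```text
t: 10.1
tcp_pos: [0.4594, 0.3177, 0.1761]
orientation: [0.597, 0.802, 0.0, 0.0]
force: [0.3, -0.5, 0.1]
opening: 0.0177
grip_force: 30.0
```

Request:
{"name": "drive_tool", "arguments": {
  "deltas": [-1, -0.0374, -0.0119, 0, 0, 0, 0, -1, -0.0374, -0.0119, 0, 0, 0, 0, -1, -0.0374, -0.0119, 0, 0, 0, 0, -1, -0.0374, -0.0119, 0, 0, 0, 0, -1, -0.0374, -0.0119, 0, 0, 0, 0, -1, -0.0374, -0.0119, 0, 0, 0, 0, -1, -0.0374, -0.0119, 0, 0, 0, 0, -1, -0.0374, -0.0119, 0, 0, 0, 0, -1, -0.0374, -0.0119, 0, 0, 0, 0, -1, -0.0374, -0.0119, 0, 0, 0, 0, -1, -0.0374, -0.0119, 0, 0, 0, 0, -1, -0.0374, -0.0119, 0, 0, 0, 0]
}}

```text
t: 11.1
tcp_pos: [0.4494, -0.1548, 0.1754]
orientation: [0.6, 0.8, 0.0, -0.0]
force: [0.5, 0.1, -0.8]
opening: 0.0178
grip_force: 30.0
```

Request:
{"name": "drive_tool", "arguments": {
  "deltas": [-1, 0, 0, 0, 0, 0, 0, -1, 0, 0, 0, 0, 0, 0, -1, 0, 0, 0, 0, 0, 0, -1, 0, 0, 0, 0, 0, 0]
}}

```text
t: 11.43
tcp_pos: [0.4501, -0.1518, 0.1754]
orientation: [0.598, 0.802, 0.0, -0.001]
force: [0.1, 0.3, -0.4]
opening: 0.0177
grip_force: 30.0
```

```bash
python3 - <<'E'
from h import *
np.set_printoptions(precision=4,suppress=True,linewidth=200)
s=read_state(); print(s['t'],s['tcp_pos'],s['opening'],s['grip_force']); Rm=R.from_quat(s['orientation']).as_matrix(); print(Rm)
im,d,P=snap('wrist','w3.npz'); b,_,Pb=snap('side','s3.npz')
cv2.imwrite('pics/w3.png',np.hstack([cv2.resize(im[60:300,140:380],(400,400)),cv2.resize(b[190:290,195:295],(400,400))])[...,::-1])
Q=(P-s['tcp_pos'])@Rm
m=(abs(Q[...,0])<.03)&(abs(Q[...,1])<.02)&(Q[...,2]>-.01)&(Q[...,2]<.06)
for lo in np.arange(-.01,.06,.005):
    q=Q[m&(Q[...,2]>=lo)&(Q[...,2]<lo+.005)]; 
    if len(q): print('%.3f'%lo,len(q),q.mean(0),q[:,1].min(),q[:,1].max(),q[:,0].max())
q=P[(np.hypot(P[...,0]-.4498,P[...,1]+.1527)<.04)&(P[...,2]>.055)&(P[...,2]<.066)]; print('block',len(q),q.mean(0),rect(q))
E
```

```text
11.4333 [ 0.4501 -0.1518  0.1754] 0.017656478127030875 30.00004917383194
[[-0.285   0.9585 -0.0008]
 [ 0.9585  0.285   0.0008]
 [ 0.001  -0.0005 -1.    ]]
-0.010 190 [ 0.0087 -0.0014 -0.007 ] -0.011914008297662917 0.00922344658965119 0.012356025102343389
-0.005 5 [ 0.0091  0.0027 -0.0044] -0.009747566577368501 0.007839162067910629 0.01059195970638423
0.020 7 [ 0.0024 -0.0013  0.0237] -0.0034852395472462256 0.000720844416374606 0.0029381488080405895
0.025 14 [ 0.0018 -0.0017  0.0277] -0.004397713980837032 0.0016128172695949047 0.0028325200975887546
0.030 15 [ 0.0018 -0.0012  0.0327] -0.004460896394769093 0.0016826636173710068 0.0027488782779249137
0.035 11 [ 0.0019 -0.0016  0.0371] -0.004484515004633447 0.0017111975004414479 0.00284586782642328
block 188 [ 0.4502 -0.1538  0.0594] [ 0.4469 -0.1532  0.0283  0.0285 89.4875]
```

View pics/w3.png

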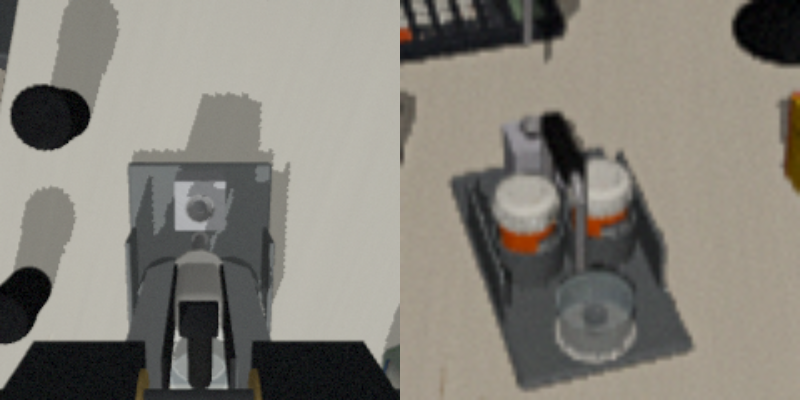

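The probe hangs upright between the fingers over the block, whose mouth ring is at about (200,208) in the left panel. The ball is in its drum in the right panel. Next I'll take a precise mouth measurement from the same camera.

```bash
python3 - <<'E'
from h import *
np.set_printoptions(precision=4,suppress=True,linewidth=200)
z=np.load('w3.npz');im=z['im'];P=z['P'];K=z['K'];T=z['T']
g=cv2.cvtColor(im,cv2.COLOR_RGB2GRAY)
def ray(u,v,h):
    r=T[:3,:3]@np.array([(u-K[2])/K[0],(v-K[3])/K[1],1]); return T[:3,3]+r*(h-T[2,3])/r[2]
print(g[164:206:2,240:282:2])
for uv in [(245,169.5),(276,169.5),(245,198),(276,198),(260,185)]: print(uv,ray(*uv,.0615))
z=np.load('wrist1.npz');g1=cv2.cvtColor(z['im'],cv2.COLOR_RGB2GRAY);T=z['T']
m=(g1[105:142,255:292]>150).astype(np.uint8); c=max(cv2.findContours(m,0,2)[0],key=cv2.contourArea)
r=cv2.minAreaRect(c); print('block w1',r); print(ray(r[0][0]+255,r[0][1]+105,.0615))
E
```

```text
[[118 115 117  90  86  84  84  85  85  82  87  85  83  85  86  84  84  82  77  83  80]
 [117 117 118  89  87  88  86  86  88  87  84  85  85  86  81  85  86  84  78  81  81]
 [117 119 113 111 107 109 106 108 107 108  98  93  92 105 107 107 107 107  79  81  81]
 [117 116 144 180 178 181 181 179 141 126 125 128 128 125 161 179 178 180  84  79  82]
 [118 117 144 178 180 180 182 145 128 122 125 128 125 125 137 172 179 179  81  78  80]
 [118 115 145 177 179 177 179 125 128 125 126 124 128 127 125 125 124 127  81 110  92]
 [117 113 145 181 179 179 154 125 125 133 125 126 123 124 125 127 127 127  78 119  79]
 [117 119 127 178 178 182 172 148 144 140 146 139 146 128 126 125 126 126  82 117  93]
 [118 117 101 177 179 179 166 135 131 107  97 131 138 144 126 123 128 126 113 117  80]
 [100  81 100 180 175 178 141 111 100  89  82  78 122 124 130 124 123 124 116 100  80]
 [ 90  75 103 175 180 173 118  97  92  89  84  78 102 114 115 126 126 125 118  88  80]
 [ 79  79 102 178 177 176 112  91  97  92  83  88  87 103 103 125 125 125 119  80  83]
 [ 79  77 100 176 178 177 142  89  93  91  89  82  80  7
[... 286 characters left out ...]
  80]
 [ 76  80  99 178 173 175 175 177 176 176 177 177 121 124 120 123 126 120  79  78  82]
 [ 78  76  78 117 119 116 119 119 118 122 128 119  93  93  95 113 120  88  78  79  80]
 [ 78  79  77  78  79  80  77  74  91  97  93 101  81  78  77  96  85  76  78  80  81]
 [ 75  76  78  72  80  77  79  76  97  62  72  88  97  78 118  89  80  76  81  79  79]
 [ 78  76  80  77  81  79  76  79  77  69  68  79  94 112 119  76  78  80  81  78  79]]
(245, 169.5) [ 0.4291 -0.1406  0.0615]
(276, 169.5) [ 0.4631 -0.1305  0.0615]
(245, 198) [ 0.4383 -0.1735  0.0615]
(276, 198) [ 0.4734 -0.1631  0.0615]
(260, 185) [ 0.4508 -0.1533  0.0615]
block w1 ((14.0, 18.0), (22.0, 14.0), 90.0)
[ 0.4435 -0.1543  0.0615]
```

Request:
{"name": "drive_tool", "arguments": {
  "deltas": [-1, 0.0005, 0.0013, 0, 0, 0, 0, -1, 0, 0, 0.02, 0, 0, 0, -1, 0, 0, 0.025, 0, 0, 0, -1, 0, 0, 0.015, 0, 0, 0, -1, 0, 0, 0.01, 0, 0, 0, -1, 0, 0, 0.005, 0, 0, 0, -1, 0, 0, 0.004, 0, 0, 0, -1, 0, 0, 0, 0, 0, 0, -1, 0, 0, 0, 0, 0, 0]
}}

```text
t: 12.28
tcp_pos: [0.4519, -0.1525, 0.0976]
orientation: [0.598, 0.801, 0.0, 0.001]
force: [-0.1, -1.5, 0.2]
opening: 0.0177
grip_force: 30.0
```

Request:
{"name": "drive_tool", "arguments": {
  "deltas": [-1, 0, 0, 0.003, 0, 0, 0, -1, 0, 0, 0.003, 0, 0, 0, -1, 0, 0, 0.003, 0, 0, 0, -1, 0, 0, 0.003, 0, 0, 0, -1, 0, 0, 0, 0, 0, 0]
}}

```text
t: 12.7
tcp_pos: [0.4509, -0.1521, 0.0841]
orientation: [0.598, 0.801, -0.0, -0.001]
force: [-0.6, -0.4, -0.2]
opening: 0.0184
grip_force: 30.0
```

Request:
{"name": "drive_tool", "arguments": {
  "deltas": [-1, 0, 0, 0.004, 0, 0, 0, -1, 0, 0, 0.004, 0, 0, 0, -1, 0, 0, 0.004, 0, 0, 0, -1, 0, 0, 0.004, 0, 0, 0, -1, 0, 0, 0.004, 0, 0, 0, -1, 0, 0, 0.003, 0, 0, 0, -1, 0, 0, 0, 0, 0, 0]
}}

```text
t: 13.28
tcp_pos: [0.4508, -0.152, 0.061]
orientation: [0.598, 0.801, -0.0, -0.001]
force: [-0.9, 0.6, 0.0]
opening: 0.0176
grip_force: 30.0
```

Request:
{"name": "drive_tool", "arguments": {
  "deltas": [-1, 0, 0, 0.001, 0, 0, 0, -1, 0, 0, 0.001, 0, 0, 0, -1, 0, 0, 0.001, 0, 0, 0, -1, 0, 0, 0, 0, 0, 0]
}}

```text
t: 13.62
tcp_pos: [0.4514, -0.1523, 0.0588]
orientation: [0.598, 0.801, -0.0, -0.0]
force: [-0.4, -0.2, -0.4]
opening: 0.0181
grip_force: 30.0
```

Request:
{"name": "drive_tool", "arguments": {
  "deltas": [-1, 0, 0, 0.001, 0, 0, 0, -1, 0, 0, 0.001, 0, 0, 0, -1, 0, 0, 0, 0, 0, 0]
}}

```text
t: 13.87
tcp_pos: [0.4516, -0.1525, 0.0582]
orientation: [0.598, 0.801, -0.0, -0.0]
force: [-3.1, 2.3, 9.7]
opening: 0.0181
grip_force: 30.0
```

Contact came at exactly the expected home height with 9.7 N. Releasing.

Request:
{"name": "drive_tool", "arguments": {
  "deltas": [0, 0, 0, -0.001, 0, 0, 0, 0, 0, 0, 0, 0, 0, 0, 0, 0, 0, 0, 0, 0, 0, 0, 0, 0, 0, 0, 0, 0, 0, 0, 0, 0, 0, 0, 0, 0, 0, 0, 0, 0, 0, 0, 0, 0, 0, 0, 0, 0, 0, 0, 0, -0.02, 0, 0, 0, 0, 0, 0, -0.03, 0, 0, 0, 0, 0, 0, -0.03, 0, 0, 0, 0, 0, 0, -0.04, 0, 0, 0, 0, 0, 0, -0.04, 0, 0, 0]
}}

```text
invalid input
```

Request:
{"name": "drive_tool", "arguments": {
  "deltas": [0, -0.03, 0, -0.015, 0, 0, 0, 0, -0.035, 0, -0.015, 0, 0, 0, 0, 0, 0, 0, 0, 0, 0, 0, 0, 0, 0, 0, 0, 0]
}}

```text
t: 14.2
tcp_pos: [0.4708, -0.2163, 0.088]
orientation: [0.599, 0.801, 0.0, 0.001]
force: [0.3, -0.7, -0.3]
opening: 0.0414
grip_force: 0.0
```

```bash
python3 - <<'E'
from h import *
import cad
np.set_printoptions(precision=4,suppress=True,linewidth=200)
s=read_state(); print(s['t'],s['tcp_pos'],s['opening']); Rm=R.from_quat(s['orientation']).as_matrix(); print(Rm)
im,d,P=snap('wrist','w4.npz'); snap('side','s4.npz')
cad.meas('w4.npz')
q=P[(np.hypot(P[...,0]-.45,P[...,1]+.153)<.03)&(P[...,2]>.085)&(P[...,2]<.11)]; print('head',len(q),q.mean(0),rect(q),np.percentile(q[:,2],[50,90]))
q=P[(np.hypot(P[...,0]-.45,P[...,1]+.153)<.03)&(P[...,2]>.057)&(P[...,2]<.07)]; print('flange',np.percentile(q[:,2],[10,50,90]))
cv2.imwrite('pics/w4.png',np.hstack([cv2.resize(im[40:280,140:380],(400,400)),cv2.resize(np.load('s4.npz')['im'][190:290,195:295],(400,400))])[...,::-1])
E
```

```text
14.2 [ 0.4708 -0.2163  0.088 ] 0.04136015550935512
[[-0.2825  0.9593  0.0022]
 [ 0.9593  0.2825 -0.0015]
 [-0.0021  0.0016 -1.    ]]
w4.npz table z -0.0004912578295163672
 rect [ 0.4721 -0.2285  0.1158  0.2036 16.3393]
  0.1 3372 [ 0.4664 -0.2083  0.1111] rect [ 0.4654 -0.2063  0.0601  0.1194 38.9246]
  0.055 586 [ 0.4607 -0.1892  0.0634] rect [ 0.4606 -0.1803  0.0938  0.0927 13.9703]
  0.071 2077 [ 0.471  -0.2238  0.0739] rect [ 0.4759 -0.2032  0.1085  0.0857 80.8337]
  0.034 1912 [ 0.4777 -0.246   0.0396] rect [ 0.4775 -0.2465  0.111   0.1363 16.3779]
head 736 [ 0.4495 -0.1537  0.102 ] [ 0.4498 -0.1542  0.0177  0.0179 15.5076] [0.1031 0.1042]
flange [0.0644 0.0653 0.0662]
```

View pics/w4.png

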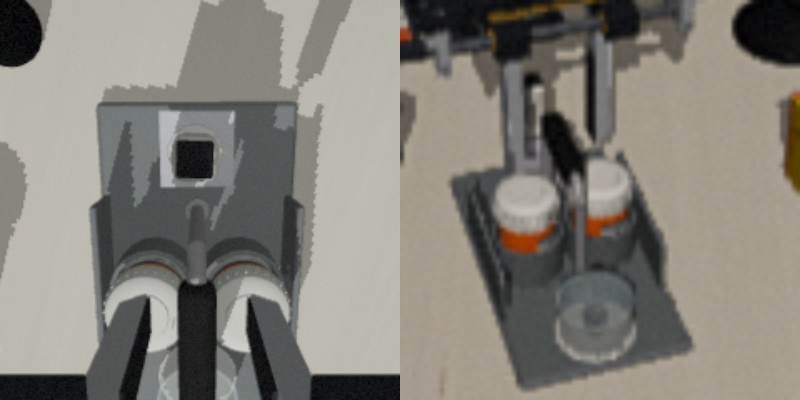

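One of my calls was refused because it had 13 rows, and the call queued behind it ran anyway. The fingers had opened in time: the probe head at (195,160) is still seated (flange 0.065, head top 0.104), and the caddy, caps and ball are unmoved. The fingers now straddle the bar. Next I'll settle on the grip point, using one call at a time.

Request:
{"name": "drive_tool", "arguments": {
  "deltas": [0, -0.006, -0.001, 0, 0, 0, 0, 0, -0.006, -0.0007, 0, 0, 0, 0, 0, 0, 0, 0.006, 0, 0, 0, 0, 0, 0, 0.006, 0, 0, 0, 0, 0, 0, 0, 0, 0, 0, 0, 0, 0, 0, 0, 0, 0]
}}

```text
t: 14.8
tcp_pos: [0.471, -0.2259, 0.0738]
orientation: [0.598, 0.801, 0.0, -0.001]
force: [0.2, 0.0, -0.0]
opening: 0.0473
grip_force: 0.0
```

Request:
{"name": "drive_tool", "arguments": {
  "deltas": [0, -0.0028, 0.0009, -0.002, 0, 0, 0, 0, 0, 0, 0, 0, 0, 0, -1, 0, 0, 0, 0, 0, 0, -1, 0, 0, 0, 0, 0, 0, -1, 0, 0, 0, 0, 0, 0, -1, 0, 0, 0, 0, 0, 0, -1, 0, 0, 0, 0, 0, 0, -1, 0, 0, 0, 0, 0, 0, -1, 0, 0, 0, 0, 0, 0, -1, 0, 0, 0, 0, 0, 0]
}}

```text
t: 15.63
tcp_pos: [0.4735, -0.229, 0.0768]
orientation: [0.598, 0.801, 0.0, 0.0]
force: [1.6, -0.5, -0.9]
opening: 0.0157
grip_force: 30.0
```

Request:
{"name": "drive_tool", "arguments": {
  "deltas": [-1, 0, 0, 0, 0, 0, 0, -1, 0, 0, -0.002, 0, 0, 0, -1, 0, 0, -0.004, 0, 0, 0, -1, 0, 0, -0.006, 0, 0, 0, -1, 0, 0, -0.008, 0, 0, 0, -1, 0, 0, -0.008, 0, 0, 0, -1, 0, 0, -0.006, 0, 0, 0, -1, 0, 0, -0.004, 0, 0, 0, -1, 0, 0, -0.002, 0, 0, 0, -1, 0, 0, 0, 0, 0, 0, -1, 0, 0, 0, 0, 0, 0]
}}

```text
t: 16.55
tcp_pos: [0.4732, -0.229, 0.1168]
orientation: [0.598, 0.801, -0.0, -0.0]
force: [-0.4, 0.8, -5.4]
opening: 0.0158
grip_force: 30.0
```

```bash
cat > lev.py <<'E'
from h import *
np.set_printoptions(precision=4,suppress=True,linewidth=200)
def level(f='wl.npz'):
    s=read_state(); im,d,P=snap('wrist',f); p=s['tcp_pos']; Rm=R.from_quat(s['orientation']).as_matrix()
    print('t',s['t'],'tcp',p,'yaw',np.degrees(np.arctan2(Rm[1,0],Rm[0,0]))-90,'tz',Rm[:,2],'F',s['force'],'tq',s['wrist_torque'],'op',s['opening'],s['grip_force'])
    Q=(P-p)@Rm   # tool frame: x = caddy y, y = caddy x, z down; base top at about z_tool = tcp_z-0.010 at grasp
    m=(Q[...,2]>.0767-.010-.012)&(Q[...,2]<.0767-.010+.012)&(abs(Q[...,1])<.052)&(Q[...,0]>-.1)&(Q[...,0]<.11)&(np.hypot(Q[...,0]-.079,Q[...,1])>.03)
    q=Q[m]; A=np.c_[q[:,:2],np.ones(len(q))]
    for _ in range(4):
        c=np.linalg.lstsq(A,q[:,2],rcond=None)[0]; e=abs(q[:,2]-A@c); k=e<max(.0015,2*np.median(e)); A,q=A[k],q[k]
    print('base plane',len(q),'slopes deg about: d z/dx %.2f  dz/dy %.2f'%tuple(np.degrees(c[:2])),'z0',c[2],'span',q[:,:2].min(0),q[:,:2].max(0))
    return im,P,Q,Rm,p
if __name__=='__main__': level()
E
python3 lev.py
```

```text
t 16.55 tcp [ 0.4732 -0.229   0.1168] yaw 16.521195639201622 tz [-0.0002  0.0001 -1.    ] F [-0.4161  0.8021 -5.3564] tq [-0.0346 -0.0971  0.0148] op 0.01580755339143137 29.998806416988373
base plane 6403 slopes deg about: d z/dx 0.12  dz/dy -0.13 z0 0.06717804304095963 span [-0.0761 -0.052 ] [0.1022 0.052 ]
```

Lifted level (0.1°) with everything in place. I'll raise it further, then turn it slowly to the scanner's yaw.

Request:
{"name": "drive_tool", "arguments": {
  "deltas": [-1, 0, 0, -0.002, 0, 0, 0, -1, 0, 0, -0.005, 0, 0, 0, -1, 0, 0, -0.008, 0, 0, 0, -1, 0, 0, -0.01, 0, 0, 0, -1, 0, 0, -0.01, 0, 0, 0, -1, 0, 0, -0.006, 0, 0, 0, -1, 0, 0, -0.003, 0, 0, 0, -1, 0, 0, -0.001, 0, 0, 0]
}}

```text
t: 17.27
tcp_pos: [0.4738, -0.2294, 0.1631]
orientation: [0.598, 0.801, -0.0, 0.001]
force: [0.2, -0.6, -5.4]
opening: 0.0161
grip_force: 30.0
```

Request:
{"name": "drive_tool", "arguments": {
  "deltas": [-1, 0, 0, 0, 0, 0, 1, -1, 0, 0, 0, 0, 0, 2, -1, 0, 0, 0, 0, 0, 3, -1, 0, 0, 0, 0, 0, 3, -1, 0, 0, 0, 0, 0, 3, -1, 0, 0, 0, 0, 0, 3, -1, 0, 0, 0, 0, 0, 3, -1, 0, 0, 0, 0, 0, 3, -1, 0, 0, 0, 0, 0, 3, -1, 0, 0, 0, 0, 0, 2, -1, 0, 0, 0, 0, 0, 1, -1, 0, 0, 0, 0, 0, 0.5]
}}

```text
t: 18.27
tcp_pos: [0.4729, -0.2288, 0.1613]
orientation: [0.772, 0.636, -0.0, -0.001]
force: [-0.4, -0.5, -4.5]
opening: 0.0159
grip_force: 30.0
```

Request:
{"name": "drive_tool", "arguments": {
  "deltas": [-1, 0.003, -0.0006, 0, 0, 0, 0, -1, 0.006, -0.0013, 0, 0, 0, 0, -1, 0.009, -0.0019, 0, 0, 0, 0, -1, 0.011, -0.0023, 0, 0, 0, 0, -1, 0.011, -0.0023, 0, 0, 0, 0, -1, 0.011, -0.0023, 0, 0, 0, 0, -1, 0.011, -0.0023, 0, 0, 0, 0, -1, 0.011, -0.0023, 0, 0, 0, 0, -1, 0.011, -0.0023, 0, 0, 0, 0, -1, 0.011, -0.0023, 0, 0, 0, 0, -1, 0.011, -0.0023, 0, 0, 0, 0, -1, 0.011, -0.0023, 0, 0, 0, 0]
}}

```text
t: 19.27
tcp_pos: [0.4715, -0.1084, 0.1619]
orientation: [0.771, 0.636, 0.0, 0.0]
force: [0.7, 0.5, -5.1]
opening: 0.0158
grip_force: 30.0
```

Request:
{"name": "drive_tool", "arguments": {
  "deltas": [-1, 0.011, -0.0023, 0, 0, 0, 0, -1, 0.011, -0.0023, 0, 0, 0, 0, -1, 0.011, -0.0023, 0, 0, 0, 0, -1, 0.011, -0.0023, 0, 0, 0, 0, -1, 0.011, -0.0023, 0, 0, 0, 0, -1, 0.011, -0.0023, 0, 0, 0, 0, -1, 0.011, -0.0023, 0, 0, 0, 0, -1, 0.011, -0.0023, 0, 0, 0, 0, -1, 0.011, -0.0023, 0, 0, 0, 0, -1, 0.011, -0.0023, 0, 0, 0, 0, -1, 0.011, -0.0023, 0, 0, 0, 0, -1, 0.011, -0.0023, 0, 0, 0, 0]
}}

```text
t: 20.27
tcp_pos: [0.4695, 0.0265, 0.1619]
orientation: [0.771, 0.636, 0.0, 0.0]
force: [0.5, 0.3, -5.9]
opening: 0.0152
grip_force: 30.0
```

Request:
{"name": "drive_tool", "arguments": {
  "deltas": [-1, 0.011, -0.0023, 0, 0, 0, 0, -1, 0.011, -0.0023, 0, 0, 0, 0, -1, 0.009, -0.0019, 0, 0, 0, 0, -1, 0.007, -0.0015, 0.001, 0, 0, 0, -1, 0.0045, -0.001, 0.001, 0, 0, 0, -1, 0.003, -0.0006, 0.0, 0, 0, 0, -1, 0, 0, 0, 0, 0, 0, -1, 0, 0, 0, 0, 0, 0, -1, 0, 0, 0, 0, 0, 0, -1, 0, 0, 0, 0, 0, 0]
}}

```text
t: 21.1
tcp_pos: [0.4689, 0.0714, 0.1599]
orientation: [0.772, 0.636, -0.0, 0.0]
force: [-0.2, -0.5, -5.4]
opening: 0.0158
grip_force: 30.0
```

```bash
cat > fin.py <<'E'
from lev import *
im,P,Q,Rm,p=level('wf.npz')
# caddy base top: outline rectangle in world (level), origin 10 mm below
z0=p[2]-0.067
m=(abs(P[...,2]-z0)<.035)&(np.hypot(P[...,0]-p[0],P[...,1]-p[1])<.13)
q=P[m]; r=rect(q); print('caddy rect',r)
q=P[(np.hypot(P[...,0]-p[0],P[...,1]-p[1])<.13)&(abs(P[...,2]-z0)<.004)]; print('base rect',rect(q))
q=P[(np.hypot(P[...,0]-.651,P[...,1]-.036)<.09)&(P[...,2]>.148)&(P[...,2]<.168)]; print('scanner',len(q),rect(q))
S,_,Ps=snap('side','sf.npz'); Tp,_,Pt=snap('top','tf.npz')
cv2.imwrite('pics/fin.png',np.hstack([cv2.resize(im[:320,100:420],(400,400)),cv2.resize(S[100:230,195:325],(400,400))])[...,::-1])
q=Pt[(np.hypot(Pt[...,0]-.651,Pt[...,1]-.036)<.09)&(Pt[...,2]>.148)&(Pt[...,2]<.168)]; print('scanner top cam',rect(q))
E
python3 fin.py
```

```text
t 21.1 tcp [0.4689 0.0714 0.1599] yaw -11.017238442536112 tz [ 0.0001 -0.0001 -1.    ] F [-0.1855 -0.5424 -5.4039] tq [-0.0247 -0.149  -0.0009] op 0.015800634177781565 29.998741149902344
base plane 6441 slopes deg about: d z/dx 0.10  dz/dy -0.13 z0 0.0671569615910508 span [-0.0764 -0.052 ] [0.1018 0.052 ]
caddy rect [ 0.4691  0.0769  0.1928  0.1161 78.8993]
base rect [ 0.4706  0.0838  0.1788  0.116  78.9263]
scanner 5253 [ 0.6451  0.0395  0.0881  0.0475 83.0508]
scanner top cam [ 0.6507  0.0356  0.0897  0.0535 81.2064]
```

View pics/fin.png

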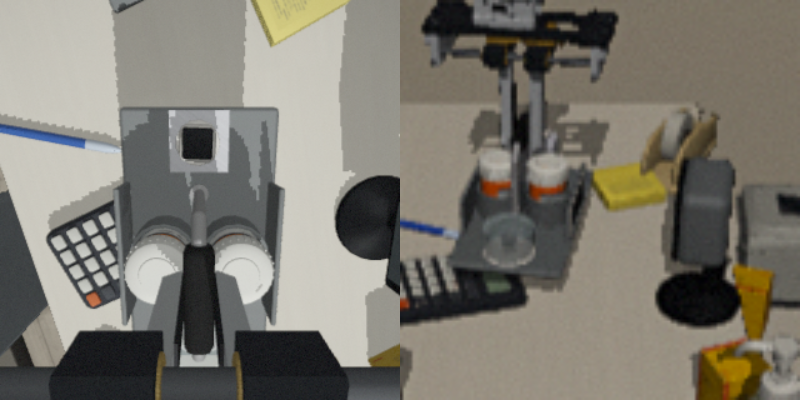

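The probe is seated at (197,143) and the caps and caddy are level, facing the scanner. I'll make a 1.5 mm centring trim and then check the ball.

Request:
{"name": "drive_tool", "arguments": {
  "deltas": [-1, 0.0008, 0, 0.0004, 0, 0, 0, -1, 0.0007, 0, 0.0004, 0, 0, 0, -1, 0, 0, 0, 0, 0, 0, -1, 0, 0, 0, 0, 0, 0, -1, 0, 0, 0, 0, 0, 0, -1, 0, 0, 0, 0, 0, 0, -1, 0, 0, 0, 0, 0, 0, -1, 0, 0, 0, 0, 0, 0]
}}

```text
t: 21.92
tcp_pos: [0.4691, 0.0733, 0.1591]
orientation: [0.772, 0.636, 0.0, 0.0]
force: [-0.1, 0.3, -5.9]
opening: 0.0157
grip_force: 30.0
```

```bash
python3 - <<'E'
from h import *
s=read_state(); print(s['t'],s['tcp_pos'],s['grip_force'])
im,d,P=snap('side','sg.npz'); t,_,Pt=snap('top','tg.npz')
p=np.array(s['tcp_pos']); y=R.from_quat(s['orientation']).as_matrix()[:,0]
b=p-.073*y; b[2]=p[2]-.0772+.025
def proj(n,X):
    m=camera_model(n);T=np.array(m['world_from_camera']);c=T[:3,:3].T@(X-T[:3,3]);return m['fx']*c[0]/c[2]+m['cx'],m['fy']*c[1]/c[2]+m['cy']
u,v=map(int,proj('side',b)); a,e=map(int,proj('top',b)); print(u,v,a,e)
def crop(i,u,v,k): return cv2.resize(i[v-k:v+k,u-k:u+k],(390,390),interpolation=cv2.INTER_CUBIC)
cv2.imwrite('pics/ball.png',np.hstack([crop(im,u,v,20),crop(np.load('side0.npz')['im'],244,268,24)])[...,::-1])
E
```

```text
21.9167 [0.46911156 0.07328129 0.15909247] 29.998784065246582
229 177 234 211
```

View pics/ball.png

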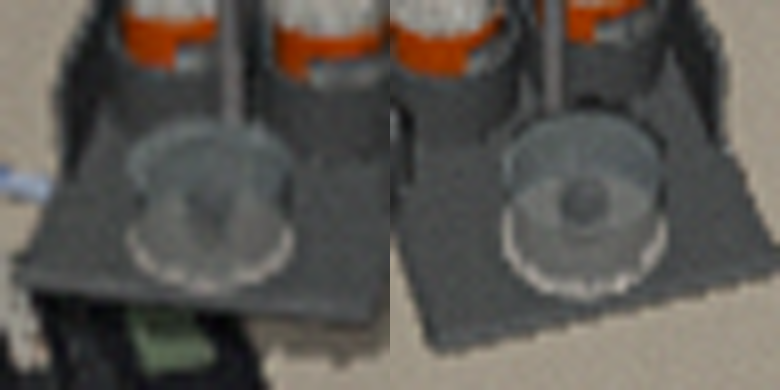

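The ball shows as the dark spot at about (207,210), centred in the drum as it was at the start at (585,203). Handing in.

```bash
python3 -c "
from workcell import finish_job
print(finish_job())"
```

```text
the job is handed in; nothing more can be done
None
```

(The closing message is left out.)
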